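# Hang the slide rack on the keeper peg to drain

## Task

The slides in the blue rack need to drain. Pick up the blue slide rack by the grip on its top and hang it by its eye on the peg of the drip stand, pushing it in past the red gravity keeper so that the keeper drops shut behind it; let it hang there upright and at rest. Leave the empty white rack standing where it is.

Things in the scene. Friction and masses are not known exactly. Their poses are not given: they have to be found in the camera images.
- blue_rack_grip (a point): Blue slide rack holding glass slides, 150 g, 166 mm tall; same either way round. Point: centre of its grip block (14 mm along rack x, 24 along y, 44 tall), 144 mm above its underside; z up. Below is a frame 8 mm thick (x), 56 wide (y) with an eye through it along x, 40 wide, 42 high: eye's upper edge 30 mm below this point, lower edge 72 mm below; 8 mm bars above and below it. Foot 50 x 84 mm, 30 high.
- white_rack_grip (a point): Centre of the grip block of the other slide rack, 144 mm above its underside: same shape and size as the blue one, but white and without slides. It is to stay where it stands.
- peg_seat (a point): Middle of the top face of the fixed steel stand's level peg, where the eye rests, 170 mm above the bench. x runs along the peg from free tip to post (the way to push on), y across, z up. Peg 16 mm wide, 12 high; tip at x = -95 mm, post's face at x = +45 mm, post top 16 mm above the peg's. Green drip tray below, rim 12 mm high. A hung rack's grip centre is 30 mm above this point.
- keeper (a joint): Red gravity keeper, rad: 0 = hangs straight down (shut), positive = lower end swung toward the post and up, limit 1.45. A 20 g tongue, 14 x 4 mm, hinged at x = -77 mm in the peg seat's frame, 6 mm below the peg's top, reaching 46 mm below its pin. It swings only inward: an eye pushed on lifts it with its lower bar at almost no force; 45 mm past the pin it falls shut by itself.

How it is judged (in metres and radians):
At the end, for the whole second after the job is handed in: Blue rack hangs by its eye on the peg: grip centre 15 to 45 mm above the seat point, within 20 mm sideways, 60 mm before to 40 mm beyond it along the peg, upright within 0.2 rad; keeper shut (below 0.15 rad) and still; white rack within 30 mm of its place (x of blue_rack_grip in the frame of peg_seat between -0.06 and 0.04 m and y of blue_rack_grip in the frame of peg_seat between -0.02 and 0.02 m and z of blue_rack_grip in the frame of peg_seat between 0.015 and 0.045 m and angle between blue_rack_grip's own z axis and vertical below 0.2 rad and value of joint keeper below 0.15 rad and velocity of joint keeper between -0.3 and 0.3 rad/s and distance of white_rack_grip from where it was at the start of the episode below 0.03 m); the robot touches nothing.
It fails at once if the white rack is pushed or carried more than 30 mm from its place (distance of white_rack_grip from where it was at the start of the episode above 0.03 m).
It also fails if it takes over 40 s, if anything falls off the work surface, if the arm or the gripper's body presses on something with over 40 N, if the wrist force passes 120 N, or if a joint passes its speed limit or range.

## Robot

A 7-joint arm with a two-finger parallel gripper is mounted at the origin on a cart in front of the work surface, level with it; the furniture and walls round the work are solid. World frame = base frame: x ahead of the robot, y to its left, z up, the work surface at z = 0. Lengths are in mm, angles in rad, forces in N, time in s.
With the tool pointing down it reaches from about 425 to 1025 mm from the base axis. Payload 9.4 kg.
Tool frame: the origin (TCP) lies on the centre line of the jaws, within the pads' length; the fingertips stand bot.tips_ahead ahead of it and the grasp point (between the pads) lies 5 mm behind it (bot.tips_ahead is the distance from the TCP to the fingertips, in mm); z points along the fingers, y is the line along which they close (so a half turn about z gives the same grasp; the last joint's range is limited). The gripper opens to 85 mm and grips with 20 to 120 N. Pads are 22 mm wide; open, the fingers measure 114 mm over their backs; the gripper's body (76 mm by 85 mm) begins 54 mm behind the grasp point. The pads swing forward as they close: fully open they stand 13 mm farther back than shut.
Start: joints at [1.103, 0.599, -0.003, 1.599, 0.002, 0.943, -0.08], TCP at [276.164, -670.341, 245.275] pointing down, gripper open.
Joint ranges: [-2.57, 2.57], [-0.35, 1.97], [-1.29, 1.29], [0.11, 2.56], [-1.05, 4.19], [0.11, 1.86], [-2.63, 2.63]. Speed limits (rad/s): [2.22, 2.22, 3.01, 3.01, 3.14, 3.14, 3.14].

## Interface

Orientations are given as a unit quaternion [x, y, z, w].
In Python, from cell import monitor, eyes, order, bot gives the robot as it stands.
- The arm moves only by the tool carry_out, never from a script. Its argument "targets" is a list that holds one entry, the list of rows, each a list of 7 numbers: the shift along the world's x, y, z in m, then the turn, a rotation vector about the world's x, y, z in degrees, then the closure, from -1 (fully open) to 1 (shut). A call has 1 to 8 rows; each row is the pose to reach, as a shift and turn from the pose commanded when the call began; what a row does not reach only later rows make up. A row lasts 1/12 s, in which the tool goes at most 41.7 mm and 7.16 degrees, less where a joint would pass 70% of its speed; a pose out of reach is approached as far as the arm can. A call with a gripper value outside its range is refused whole. The fingers move at their own pace and stop on an object; "grip_force" is the grip in N (left out, the last holds). Time passes only in rows, so rows that repeat a pose let the fingers close. It gives the time, the measured TCP pose, the force, the opening and the grip force at its end, in the units of the state.
- monitor.get_state(): the state, without advancing time (a new reading comes with each control period).
- eyes.read_camera(name): name is "scene" or "top"; returns a dict with "img" (480x640x3 uint8, red, green, blue), "z_map" (480x640 float32, mm along the optical axis (not along the pixel's ray), 0 where there is no reading), "mtx" (3x3 intrinsics, pixels), "pose" (4x4, takes a point from camera to world coordinates). Camera axes: x right, y up, looking along -z (the intrinsics and any distortion apply to the point x, -y, -z); pixel columns grow to the right and rows downward; lengths in mm; the calibration is good to about 2 mm. A picture is of the moment at which its call begins.
- order.job_done(): hands the job in; it is judged then, once.
The state is a dict: "time_s": time; "joint_positions": joint angles; "dq": joint speeds; "tau": joint torques, N m; "ee_pos": TCP position; "eef_rot": TCP orientation; "wrist_force": force on the tool from outside, world axes, zero at the start; "moment": the same for the moment, N m; "gripper_width": opening from 0.0 (shut) to 1.0 (fully open); "grasp_force": force on a finger pad.
Only numpy, scipy, OpenCV 4.12 (cv2) and the standard library are available. Lean on these libraries where they do the work, as an engineer would, in place of code of your own. Each camera call takes 0.05 s, during which the arm holds its last target. There are 200 camera calls.

## Working session

There is one attempt and no reset: what is moved stays moved. The work goes in short steps, Python scripts to look and compute and a tool call to move; the robot and the scene stay as the last step left them, time stands still between calls to the robot, and variables do not carry over. Pictures are saved under pics/ and viewed, at most 10 in all, crops included, and the job is handed in when it is done.

Besides the shell and the picture viewer there is one more tool, called by a JSON object that holds its "method" and its "body". carry_out: Moves the arm, as the interface text tells. Its arguments: {"type":"object","properties":{"targets":{"type":"array","items":{"type":"array","items":{"type":"array","items":{"type":"number"}}}},"grip_force":{"type":"number"}},"required":["targets"]}

```bash
mkdir -p pics
python3 - <<'E'
from cell import monitor, eyes, order, bot
import cv2,numpy as np
print(bot.tips_ahead, monitor.get_state())
for n in("scene","top"):
    c=eyes.read_camera(n); np.savez(f"{n}0.npz",**c)
    cv2.imwrite(f"pics/{n}0.png",c["img"][:,:,::-1]); print(c["mtx"],c["pose"].round(3))
E
```

```text
14.0 {'time_s': 0.0, 'joint_positions': array([ 1.10330858,  0.60013899, -0.00256015,  1.60014761,  0.00180267,
        0.94288317, -0.07980181]), 'dq': array([-2.85307168e-04,  6.38668324e-05,  4.95495210e-04,  7.23221801e-04,
        4.38233171e-04,  4.53435722e-04, -7.41538865e-04]), 'tau': array([ 1.33449462e-04, -7.76474118e+01,  1.56546056e+00, -2.58017206e+01,
        1.23782907e-02,  8.88383773e-03, -2.86803242e-05]), 'ee_pos': array([ 275.98603988, -669.92197228,  244.40033892]), 'eef_rot': array([ 9.80963955e-01,  1.94188309e-01, -2.19428211e-04, -7.56242321e-04]), 'wrist_force': array([0.60807174, 1.26849291, 0.44025732]), 'moment': array([ 0.01790199, -0.01613376,  0.01941046]), 'grasp_force': 0.0, 'gripper_width': 1.0019264241534511}
[[441.78308681   0.         326.80187074]
 [  0.         441.78308681 233.35292725]
 [  0.           0.           1.        ]] [[-5.91000e-01  5.94000e-01 -5.46000e-01  3.66820e+01]
 [-8.06000e-01 -4.48000e-01  3.87000e-01  3.00613e+02]
 [-1.50000e-02  6.69000e-01  7.43000e-01  8.95710e+02]
 [ 0.00000e+00  0.00000e+00  0.00000e+00  1.00000e+00]]
[[549.64091665   0.         312.81026075]
 [  0.         549.64091665 240.20661806]
 [  0.           0.           1.        ]] [[ 2.00000e-02  9.78000e-01 -2.08000e-01  2.79609e+02]
 [-1.00000e+00  2.10000e-02  1.00000e-03 -2.37260e+01]
 [ 5.00000e-03  2.08000e-01  9.78000e-01  1.51651e+03]
 [ 0.00000e+00  0.00000e+00  0.00000e+00  1.00000e+00]]
```

View pics/scene0.png

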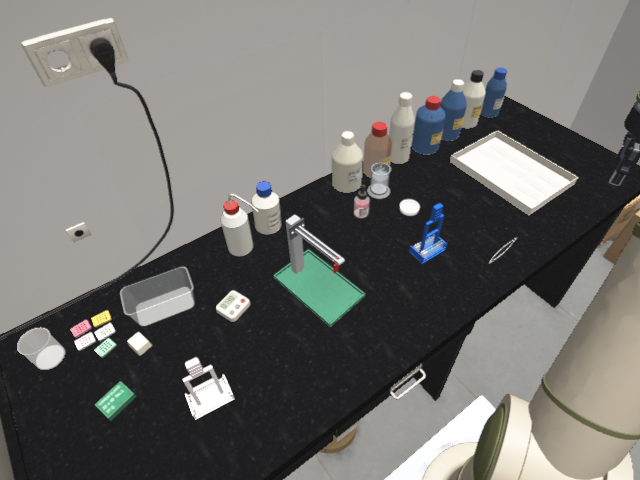

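View pics/top0.png

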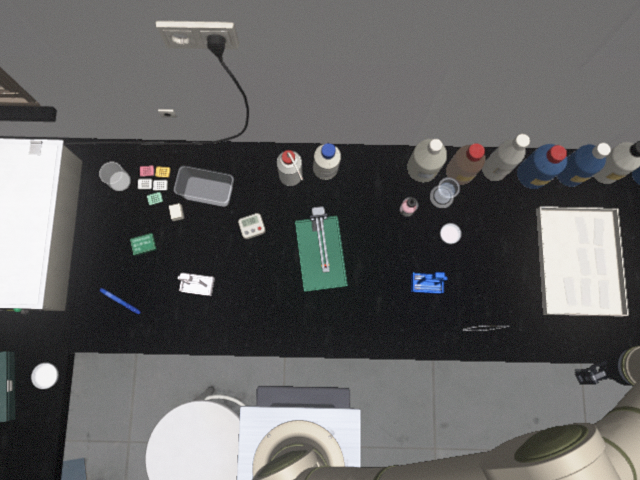

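The scene view shows the blue rack at about (430,235), the stand's peg from (290,225) to (340,260) with the red keeper at its end, and the white rack at (205,390). In the top view the blue rack is at (428,283), the peg runs (318,212) to (325,268), and the white rack is at (196,284).

```bash
cat > h.py <<'E'
import numpy as np,cv2
def cloud(c):
    v,u=np.mgrid[:480,:640]; z=c["z_map"]; K=c["mtx"]
    p=np.stack([(u-K[0,2])/K[0,0]*z,-(v-K[1,2])/K[1,1]*z,-z],-1)
    return p@c["pose"][:3,:3].T+c["pose"][:3,3]
def blue(c):
    h=cv2.cvtColor(c["img"],cv2.COLOR_RGB2HSV); return (h[...,0]>100)&(h[...,0]<130)&(h[...,1]>130)&(h[...,2]>60)&(c["z_map"]>0)
E
python3 - <<'E'
from h import *
for n,(u0,u1,v0,v1) in(("scene",(400,460,195,270)),("top",(405,455,265,300))):
    c=dict(np.load(n+"0.npz")); P=cloud(c); m=blue(c); w=np.zeros_like(m); w[v0:v1,u0:u1]=1; p=P[m&w]
    print(n,len(p),"maxz",p[:,2].max())
    for a,b in((5,32),(27,34),(60,115),(118,160),(160,175)):
        q=p[(p[:,2]>a)&(p[:,2]<b)]
        if len(q)>4: print(a,b,len(q),q.mean(0).round(1),cv2.minAreaRect(q[:,:2].astype(np.float32)))
for n,(u0,u1,v0,v1) in(("scene",(280,350,210,275)),("top",(305,335,200,280))):
    c=dict(np.load(n+"0.npz")); P=cloud(c)[v0:v1,u0:u1].reshape(-1,3)
    for a,b in((162,177),(178,195)):
        q=P[(P[:,2]>a)&(P[:,2]<b)]; print(n,a,b,len(q),q.mean(0).round(1),cv2.minAreaRect(q[:,:2].astype(np.float32)),np.linalg.svd(q[:,:2]-q[:,:2].mean(0))[2][0] if len(q)<2000 else'')
for n,(u0,u1,v0,v1) in(("scene",(395,465,190,275)),("top",(270,470,190,310))):
    c=dict(np.load(n+"0.npz")); k=8 if n=="scene" else 4
    cv2.imwrite(f"pics/{n}1.png",cv2.resize(c["img"][v0:v1,u0:u1,::-1],None,fx=k if k==4 else 7,fy=k if k==4 else 7,interpolation=2))
E
```

```text
scene 783 maxz 165.94167696925422
5 32 215 [ 480.2 -325.    16.4] ((487.0115661621094, -337.5516052246094), (86.93571472167969, 50.421730041503906), 87.26019287109375)
27 34 17 [ 484.  -339.5   29.5] ((487.8769226074219, -337.95306396484375), (77.13204193115234, 33.196956634521484), 83.41744232177734)
60 115 166 [ 485.9 -335.7   84.1] ((487.0276794433594, -336.6046447753906), (56.688594818115234, 9.511152267456055), 88.64925384521484)
118 160 137 [ 484.6 -332.9  137. ] ((485.6107482910156, -337.9613037109375), (56.32426452636719, 15.388296127319336), 81.74676513671875)
160 175 52 [ 486.5 -336.6  163.4] ((486.61773681640625, -337.0118713378906), (25.03750991821289, 13.863530158996582), 88.37037658691406)
top 528 maxz 172.056231219623
5 32 219 [ 480.8 -332.8   14.9] ((489.6924133300781, -346.4779968261719), (98.38282012939453, 59.353885650634766), 88.61141204833984)
27 34 20 [ 484.3 -328.7   30.1] ((485.1072998046875, -338.94390869140625), (82.23786163330078, 41.46990203857422), 82.90789031982422)
60 115 67 [ 484.2 -338.8   79.9] ((484.9782409667969, -338.8269958496094), (54.4641609191
[... 279 characters left out ...]
12.604660987854004), 86.81169891357422)
scene 162 177 475 [565.3 -42.7 167.7] ((565.7676391601562, -38.22574234008789), (159.34742736816406, 43.516048431396484), 3.2207770347595215) [-0.98705799 -0.1603637 ]
scene 178 195 132 [635.6 -31.8 182.9] ((637.3325805664062, -32.20621871948242), (22.716672897338867, 41.86830139160156), 9.038715362548828) [-0.08031562  0.99676948]
top 162 177 272 [559.2 -46.6 169.3] ((558.8320922851562, -40.20079040527344), (144.69866943359375, 40.8181037902832), 3.0942089557647705) [-0.98890024 -0.14858104]
top 178 195 122 [634.5 -35.4 184.5] ((581.790771484375, -33.18633270263672), (39.59367370605469, 136.24932861328125), 86.07041931152344) [-0.99692981 -0.0783004 ]
```

View pics/scene1.png

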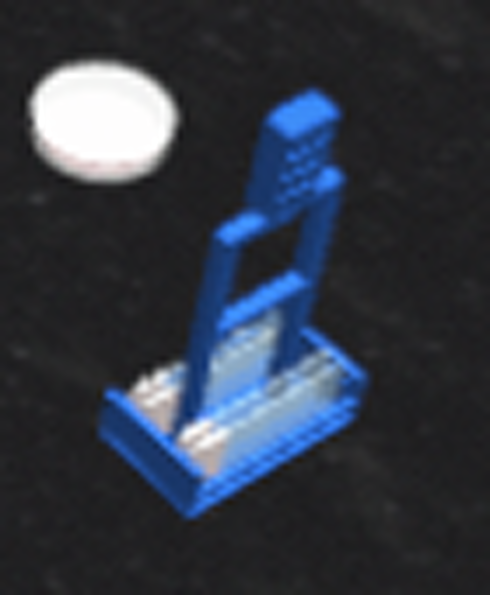

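View pics/top1.png

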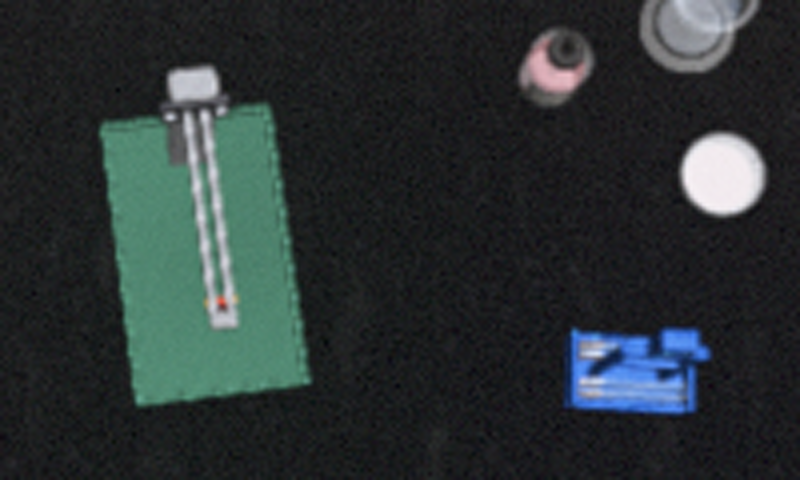

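The blue rack's grip block is at the top right of the crop, with its long side almost along world y and its eye facing the robot. The peg leads from the post straight to the tip at (222,320) in the top crop, with the red keeper just inside the tip. Next I fit the peg and refine the grip.

Run:
```python
from h import *
for n,(u0,u1,v0,v1) in(("scene",(280,350,210,275)),("top",(305,335,200,280))):
    c=dict(np.load(n+"0.npz")); I=c["img"][v0:v1,u0:u1].astype(int).reshape(-1,3);P=cloud(c)[v0:v1,u0:u1].reshape(-1,3)
    q=P[(P[:,2]>164)&(P[:,2]<176)&(P[:,0]<610)&(P[:,0]>440)]
    vx,vy,x,y=cv2.fitLine(q[:,:2].astype(np.float32),cv2.DIST_HUBER,0,.01,.01).ravel()
    d=np.array([vx,vy])*np.sign(vx); nn=np.array([-d[1],d[0]]); o=np.array([x,y])
    s=(q[:,:2]-o)@d; t=(q[:,:2]-o)@nn
    print(n,len(q),"ang",np.degrees(np.arctan2(d[1],d[0])),"t",np.percentile(t,[0,5,50,95,100]).round(1),"z",q[:,2].mean(),"tip",o+d*np.percentile(s,[1])[0],(o+d*s.min()))
    r=P[(P[:,2]>178)&(P[:,2]<195)]; print(" post front s", np.percentile((r[:,:2]-o)@d-s.min(),[0,5,50,95,100]).round(1))
    print(" seat", o+d*(s.min()+95))
    red=(I[:,0]>1.7*I[:,1])&(I[:,0]>90)&(P[:,2]>90)&(P[:,2]<180); print(" red",red.sum(),P[red].mean(0).round(1),P[red].min(0).round(),P[red].max(0).round())
```

```text
scene 307 ang 9.190481 t [-11.5  -9.1  -0.1   6.3   9.2] z 167.7734068767206 tip [489.10174152 -54.30530853] [487.33855044 -54.59058256]
 post front s [140.2 141.3 148.7 161.8 163. ]
 seat [581.11901915 -39.41744977]
 red 35 [504.1 -51.  137. ] [494. -57. 117.] [508. -45. 169.]
top 210 ang 10.193924 t [-10.8  -9.3  -0.    6.4   8.9] z 169.57189497469008 tip [488.82004459 -57.43801568] [487.78476562 -57.62417842]
 post front s [ 26.  138.8 148.4 161.3 162.8]
 seat [581.28513034 -40.81104409]
 red 2 [503.9 -56.2 164.1] [503. -56. 160.] [504. -56. 169.]
```

{"method": "carry_out", "body": {"targets": [[[0.02,0.03,0,0,0,-3,-1],[0.04,0.06,0,0,0,-6,-1],[0.06,0.09,0,0,0,-9,-1],[0.08,0.12,0,0,0,-12,-1],[0.1,0.15,0,0,0,-15,-1],[0.12,0.18,0,0,0,-18,-1],[0.14,0.21,0,0,0,-21,-1],[0.16,0.24,0,0,0,-24,-1]]]}}

```text
time_s: 0.77
ee_pos: [436.7, -428.7, 245.1]
eef_rot: [1.0, -0.015, -0.0, -0.0]
wrist_force: [0.6, 0.7, 0.2]
gripper_width: 0.999
grasp_force: 0.0
```

{"method": "carry_out", "body": {"targets": [[[0.02,0.03,0,0,0,0,-1],[0.04,0.06,0,0,0,0,-1],[0.05,0.091,0,0,0,0,-1],[0.05,0.091,0,0,0,0,-1],[0.05,0.091,-0.02,0,0,0,-1],[0.05,0.091,-0.04,0,0,0,-1],[0.05,0.091,-0.04,0,0,0,-1],[0.05,0.091,-0.04,0,0,0,-1]]]}}

```text
time_s: 1.43
ee_pos: [485.5, -339.2, 204.5]
eef_rot: [1.0, -0.014, -0.001, -0.001]
wrist_force: [-0.2, -0.3, 0.9]
gripper_width: 1.0
grasp_force: 0.0
```

Run:
```python
from h import *
from cell import eyes,monitor
c=eyes.read_camera("scene"); print(monitor.get_state()["ee_pos"])
cv2.imwrite("pics/s2.png",cv2.resize(c["img"][130:280,360:500,::-1],None,fx=4,fy=4,interpolation=2))
```

```text
[ 485.98252223 -339.61998617  205.44001752]
```

View pics/s2.png

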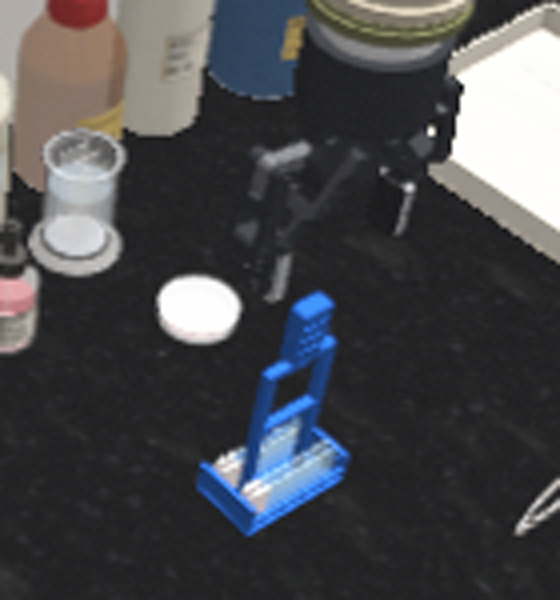

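The open fingers straddle the block at (310,320), one on each side along y. Next I go down and grip.

{"method": "carry_out", "body": {"targets": [[[0,0,-0.02,0,0,0,-1],[0,0,-0.04,0,0,0,-1],[0,0,-0.06,0,0,0,-1],[0,0,-0.06,0,0,0,-1],[0,0,-0.06,0,0,0,1],[0,0,-0.06,0,0,0,1],[0,0,-0.06,0,0,0,1],[0,0,-0.06,0,0,0,1]]], "grip_force": 50}}

```text
time_s: 2.15
ee_pos: [486.7, -339.8, 146.6]
eef_rot: [1.0, -0.014, 0.001, 0.001]
wrist_force: [0.6, -0.5, 0.1]
gripper_width: 0.453
grasp_force: 0.0
```

{"method": "carry_out", "body": {"targets": [[[0,0,0,0,0,0,1],[0,0,0,0,0,0,1],[0,0,0,0,0,0,1],[0,0,0,0,0,0,1],[0,0,0,0,0,0,1],[0,0,0,0,0,0,1]]]}}

```text
time_s: 2.65
ee_pos: [486.6, -340.0, 146.2]
eef_rot: [1.0, -0.014, 0.001, 0.001]
wrist_force: [-1.1, -1.9, 7.7]
gripper_width: 0.272
grasp_force: 50.1
```

{"method": "carry_out", "body": {"targets": [[[0,0,0.01,0,0,0,1],[0,0,0.025,0,0,0,1],[0,0,0.045,0,0,0,1],[0,0,0.06,0,0,0,1],[0,0,0.07,0,0,0,1],[0,0.01,0.072,0,0,0,1],[-0.003,0.025,0.072,0,0,1,1],[-0.006,0.04,0.072,0,0,2,1]]]}}

```text
time_s: 3.32
ee_pos: [479.4, -297.3, 216.5]
eef_rot: [1.0, 0.004, -0.001, -0.001]
wrist_force: [0.1, -0.3, -0.8]
gripper_width: 0.269
grasp_force: 49.2
```

{"method": "carry_out", "body": {"targets": [[[-0.003,0.02,0,0,0,1,1],[-0.006,0.04,0,0,0,2,1],[-0.009,0.06,0,0,0,3,1],[-0.012,0.08,0,0,0,4,1],[-0.015,0.1,0,0,0,5,1],[-0.018,0.12,0,0,0,6,1],[-0.022,0.14,0,0,0,7,1],[-0.025,0.16,0,0,0,8,1]]]}}

```text
time_s: 3.98
ee_pos: [453.3, -136.6, 216.4]
eef_rot: [0.997, 0.075, -0.001, -0.001]
wrist_force: [0.9, -1.0, -2.0]
gripper_width: 0.272
grasp_force: 49.2
```

{"method": "carry_out", "body": {"targets": [[[0,0.02,0,0,0,1,1],[0,0.038,0,0,0,1,1],[0,0.053,0,0,0,1,1],[0,0.066,0,0,0,1,1],[0,0.074,0,0,0,1,1],[0,0.078,0,0,0,1,1],[0,0.078,0,0,0,1,1],[0,0.078,0,0,0,1,1]]]}}

```text
time_s: 4.65
ee_pos: [454.8, -61.4, 217.1]
eef_rot: [0.997, 0.082, -0.0, 0.0]
wrist_force: [0.4, -0.4, -1.7]
gripper_width: 0.273
grasp_force: 49.2
```

Run:
```python
from h import *
from cell import eyes,monitor
s=monitor.get_state();print(s["ee_pos"],s["eef_rot"],s["gripper_width"])
for n in("scene","top"):
    c=eyes.read_camera(n); P=cloud(c); m=blue(c)&(np.hypot(P[...,0]-458,P[...,1]+60)<70)&(P[...,2]>40)&(P[...,2]<260)
    q=P[m]; print(n,len(q),q.min(0),q.max(0))
    for a,b in((60,104),(130,190),(190,235)):
        r=q[(q[:,2]>a)&(q[:,2]<b)]
        if len(r)>4: print(a,len(r),r.mean(0).round(1),cv2.minAreaRect(r[:,:2].astype(np.float32)))
    if n=="scene": cv2.imwrite("pics/s3.png",cv2.resize(c["img"][170:340,240:440,::-1],None,fx=3.5,fy=3.5,interpolation=2))
```

```text
[454.78364224 -61.37051906 217.07856331] [ 9.96617046e-01  8.21850090e-02 -2.90737984e-04  5.29282012e-05] 0.273287430241383
scene 759 [ 424.29432173 -105.51728055   69.62118474] [474.82288013 -13.95519437 238.0647458 ]
60 373 [445.2 -52.6  84.3] ((454.26995849609375, -59.263999938964844), (48.71369552612305, 86.81901550292969), 8.908652305603027)
130 217 [453.9 -58.  155. ] ((455.5634765625, -58.85974884033203), (9.33829402923584, 57.95307922363281), 8.883560180664062)
190 100 [450.7 -57.  209.3] ((448.468994140625, -54.020408630371094), (15.52798080444336, 45.810665130615234), 0.15329544246196747)Traceback (most recent call last):
  File "<stdin>", line 6, in <module>
    return umr_minimum(a, axis, None, out, keepdims, initial, where)
ValueError: zero-size array to reduction operation minimum which has no identity
```

View pics/s3.png

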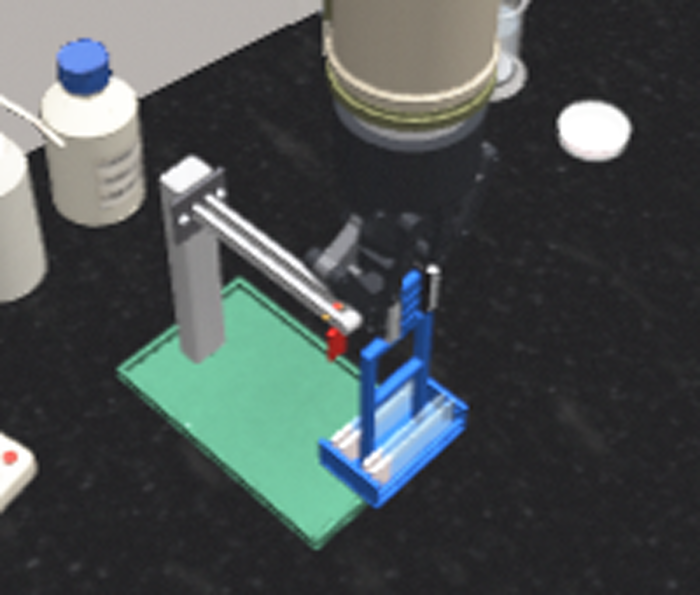

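The rack hangs squarely in the gripper in front of the peg tip at (345,320). In the same camera it is less than 1 mm off the peg's line and within 0.5°. Next I push it on along the peg.

{"method": "carry_out", "body": {"targets": [[[0.006,0.001,0,0,0,0,1],[0.014,0.0022,0,0,0,0,1],[0.022,0.0035,0,0,0,0,1],[0.03,0.0048,0,0,0,0,1],[0.038,0.0061,0,0,0,0,1],[0.046,0.0074,0,0,0,0,1],[0.054,0.0086,0,0,0,0,1],[0.06,0.0096,0,0,0,0,1]]]}}

```text
time_s: 5.42
ee_pos: [516.2, -51.5, 217.1]
eef_rot: [0.997, 0.082, 0.0, 0.0]
wrist_force: [0.4, -0.0, -2.0]
gripper_width: 0.275
grasp_force: 49.2
```

{"method": "carry_out", "body": {"targets": [[[0.008,0.0013,0,0,0,0,1],[0.016,0.0026,0,0,0,0,1],[0.024,0.0038,0,0,0,0,1],[0.032,0.0051,0,0,0,0,1],[0.04,0.0064,0,0,0,0,1],[0.048,0.0077,0,0,0,0,1],[0.056,0.009,0,0,0,0,1],[0.056,0.009,0,0,0,0,1]]]}}

```text
time_s: 6.08
ee_pos: [573.1, -42.2, 217.3]
eef_rot: [0.997, 0.082, 0.001, -0.0]
wrist_force: [0.0, 0.3, -1.8]
gripper_width: 0.273
grasp_force: 49.2
```

Run:
```python
from h import *
from cell import eyes,monitor
s=monitor.get_state();print(s["ee_pos"],s["eef_rot"],s["gripper_width"],s["wrist_force"])
c=eyes.read_camera("scene"); P=cloud(c); m=blue(c)&(np.hypot(P[...,0]-571,P[...,1]+41)<70)&(P[...,2]>40)&(P[...,2]<260)
q=P[m]; print(q.min(0),q.max(0))
r=q[(q[:,2]>130)&(q[:,2]<190)];print(r.mean(0).round(1),cv2.minAreaRect(r[:,:2].astype(np.float32)))
cv2.imwrite("pics/s4.png",cv2.resize(c["img"][170:340,220:420,::-1],None,fx=3.5,fy=3.5,interpolation=2))
```

```text
[573.09701512 -42.23803566 217.28417842] [ 9.96619045e-01  8.21582473e-02  7.07172153e-04 -3.76330009e-05] 0.2732773797703418 [ 0.0317507   0.32274036 -1.75961372]
[534.88752429 -83.52677656  41.14095489] [626.99852899   5.2514052  257.93447287]
[570.6 -33.8 160.1] ((567.1378173828125, -36.532962799072266), (42.941768646240234, 49.01268005371094), 56.954837799072266)
```

View pics/s4.png

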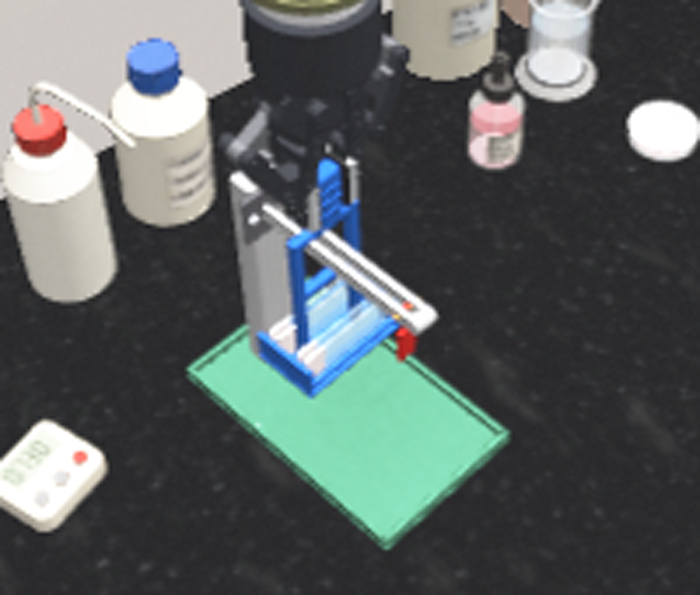

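The peg runs through the eye and the keeper hangs shut at (405,342). Next I lower the rack gently onto the peg.

{"method": "carry_out", "body": {"targets": [[[0,0,-0.003,0,0,0,1],[0,0,-0.006,0,0,0,1],[0,0,-0.009,0,0,0,1],[0,0,-0.011,0,0,0,1],[0,0,-0.012,0,0,0,1],[0,0,-0.013,0,0,0,1],[0,0,-0.013,0,0,0,1]]], "grip_force": 30}}

```text
time_s: 6.72
ee_pos: [571.0, -42.8, 204.1]
eef_rot: [0.997, 0.082, -0.0, -0.0]
wrist_force: [-0.1, 0.5, -1.4]
gripper_width: 0.271
grasp_force: 49.2
```

{"method": "carry_out", "body": {"targets": [[[0,0,-0.001,0,0,0,1],[0,0,-0.002,0,0,0,1],[0,0,-0.002,0,0,0,1]]]}}

```text
time_s: 6.97
ee_pos: [571.1, -42.7, 202.2]
eef_rot: [0.997, 0.082, -0.0, 0.0]
wrist_force: [-0.6, 0.1, -1.2]
gripper_width: 0.274
grasp_force: 49.2
```

{"method": "carry_out", "body": {"targets": [[[0,0,-0.001,0,0,0,1],[0,0,-0.001,0,0,0,1],[0,0,-0.001,0,0,0,1]]]}}

```text
time_s: 7.22
ee_pos: [571.2, -42.8, 201.9]
eef_rot: [0.997, 0.082, 0.0, -0.0]
wrist_force: [-2.1, 0.1, 4.7]
gripper_width: 0.274
grasp_force: 50.2
```

{"method": "carry_out", "body": {"targets": [[[0,0,-0.001,0,0,0,1],[0,0,-0.001,0,0,0,1],[0,0,-0.001,0,0,0,1]]]}}

```text
time_s: 7.47
ee_pos: [571.3, -42.7, 201.8]
eef_rot: [0.997, 0.082, 0.001, -0.0]
wrist_force: [-4.9, 0.6, 14.7]
gripper_width: 0.275
grasp_force: 51.5
```

Contact. I back off 1 mm, open slowly and let it settle.

{"method": "carry_out", "body": {"targets": [[[0,0,0.001,0,0,0,1],[0,0,0.001,0,0,0,0.4],[0,0,0.001,0,0,0,0.35],[0,0,0.001,0,0,0,0.3],[0,0,0.001,0,0,0,0.2],[0,0,0.001,0,0,0,0.1],[0,0,0.001,0,0,0,0],[0,0,0.001,0,0,0,0]]]}}

```text
time_s: 8.13
ee_pos: [571.2, -42.7, 201.2]
eef_rot: [0.997, 0.082, -0.0, -0.0]
wrist_force: [-0.6, -0.2, -0.1]
gripper_width: 0.5
grasp_force: 0.0
```

{"method": "carry_out", "body": {"targets": [[[0,0,0,0,0,0,-0.2],[0,0,0,0,0,0,-0.2],[0,0,0.01,0,0,0,-0.2],[0,0,0.03,0,0,0,-0.2],[0,0,0.06,0,0,0,-0.2],[0,0,0.09,0,0,0,-0.2],[0,0,0.12,0,0,0,-0.2],[0,0,0.12,0,0,0,-0.2]]]}}

```text
time_s: 8.8
ee_pos: [573.5, -43.0, 327.8]
eef_rot: [0.997, 0.082, 0.005, 0.0]
wrist_force: [0.1, -0.3, 0.5]
gripper_width: 0.602
grasp_force: 0.0
```

{"method": "carry_out", "body": {"targets": [[[0,0,0,0,0,0,-0.2],[0,0,0,0,0,0,-0.2],[0,0,0,0,0,0,-0.2],[0,0,0,0,0,0,-0.2],[0,0,0,0,0,0,-0.2],[0,0,0,0,0,0,-0.2],[0,0,0,0,0,0,-0.2],[0,0,0,0,0,0,-0.2]]]}}

```text
time_s: 9.47
ee_pos: [571.1, -42.8, 321.0]
eef_rot: [0.997, 0.082, -0.0, -0.0]
wrist_force: [-0.3, 0.3, -0.2]
gripper_width: 0.602
grasp_force: 0.0
```

Run:
```python
from h import *
from cell import eyes,monitor
s=monitor.get_state();print(s["ee_pos"],s["gripper_width"],s["wrist_force"])
for k in range(2):
    c=eyes.read_camera("scene"); P=cloud(c); m=blue(c)&(np.hypot(P[...,0]-571,P[...,1]+41)<45)&(P[...,2]>212)&(P[...,2]<228)
    print(m.sum(),P[m].mean(0).round(1))
cv2.imwrite("pics/s5.png",cv2.resize(c["img"][170:340,220:420,::-1],None,fx=3.5,fy=3.5,interpolation=2))
```

```text
[571.1368405  -42.75215281 321.00405007] 0.6017602788256045 [-0.32160627  0.26297969 -0.16110006]
82 [570.2 -38.9 218.7]
80 [570.1 -38.6 219. ]
```

View pics/s5.png

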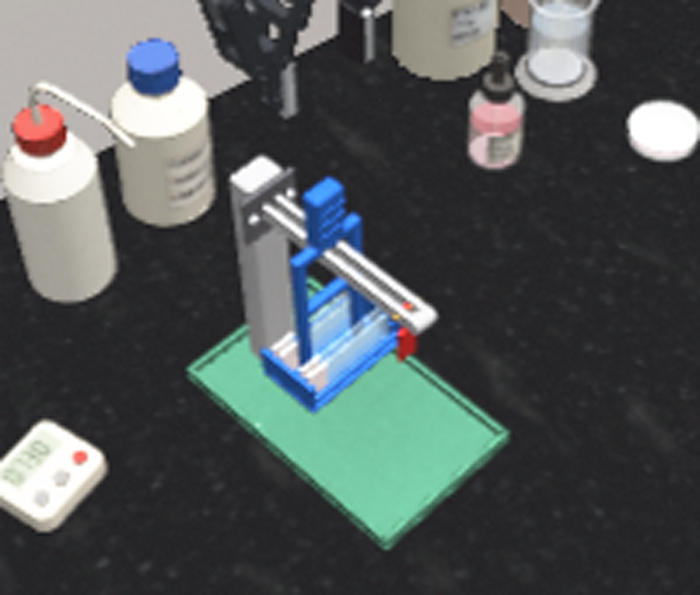

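The rack hangs upright on the peg with its grip at (325,210), the keeper is shut at (405,342), and the gripper is clear of everything. I hand it in.

```bash
python3 -c "
from cell import order
print(order.job_done())"
```

```text
the job is handed in; nothing more can be done
None
```

The blue rack hangs upright and at rest on the peg behind the shut keeper, the white rack was never approached, and the job is handed in; no verdict came back.

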